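# Make up the pump's ballast on the spring scale

### The arm

A 6-joint arm with a two-finger parallel gripper is mounted at the origin on the work surface. World frame = base frame: x ahead of the robot, y to its left, z up, the work surface at z = 0. Lengths are in m, angles in rad, forces in N, time in s.
With the tool pointing down it reaches from about 0.4 to 0.825 m from the base axis. Payload 7 kg.
Tool frame: the origin (TCP) lies between the finger pads; the fingertips stand 25 mm ahead of it and the grasp point (between the pads) lies 6 mm ahead of it (arm.tip_extent is the z of the fingertips in the tool frame, in m); z points along the fingers, x is the direction in which the jaws open and shut, and the axes are right-handed (so a half turn about z gives the same grasp; the last joint's range is limited). The gripper opens to 88 mm and grips with 3 to 60 N. Pads are 19 mm wide; open, the fingers measure 130 mm over their backs; the gripper's body (78 mm by 193 mm) begins 47 mm behind the grasp point.
Start: joints at [1.566, 0.359, 0.012, 0, -1.224, -0.288], TCP at [0.195, 0.646, 0.221] pointing down, gripper open.
Joint ranges: [-3.07, 3.07], [-1.43, 2.12], [-1.02, 1.25], [-3.03, 1.67], [-3.05, -0], [-3.03, 3.03]. Speed limits (rad/s): [2.39, 2.39, 3.01, 3.14, 3.14, 3.14].

### API

Orientations are given as [roll, pitch, yaw] about the fixed x, y, z axes, in that order (R = Rz(yaw) Ry(pitch) Rx(roll)).
In Python, from station import monitor, grab_frame, job_done, arm gives the robot as it stands.
- The arm moves only by the shell command python3 -m jog 'ROWS' [FORCE]. ROWS is JSON, a list that holds one entry, the list of rows, each a list of 7 numbers: the shift along the world's x, y, z in m, then the turn, a rotation vector about the world's x, y, z in rad, then the opening, from 0 (shut) to 1 (fully open). In form: [[[dx, dy, dz, ax, ay, az, claw], ...]]. A call has 1 to 20 rows; each row shifts and turns the commanded pose from where the row before left it; what a row does not reach is not made up. A row lasts 1/8 s, in which the tool goes at most 62.5 mm and 10.7 degrees, less where a joint would pass 70% of its speed; a pose out of reach is approached as far as the arm can. A call is refused whole if a number of a shift passes 0.0625 or a number of a turn 0.188, either way. A call with a gripper value outside its range is refused whole. The fingers move at their own pace and stop on an object; FORCE is the grip in N (left out, the last holds). Time passes only in rows, so rows that do not move let the fingers close. It gives the time, the measured TCP pose, the force and the opening at its end, in the units of the state.
- monitor.get_state(): the state, without advancing time (a new reading comes with each control period).
- grab_frame(name): name is "scene" or "top"; returns a dict with "pixels" (420x560x3 uint8, red, green, blue), "K" (3x3 intrinsics, pixels), "view" (4x4, takes a point from world to camera coordinates). Camera axes: x right, y down, z forward; pixel columns grow to the right and rows downward; lengths in m; the calibration is good to about 2 mm. A picture is of the moment at which its call begins. There is no depth.
- job_done(): hands the job in, once; it reports no verdict.
The state is a dict: "t": time; "q": joint angles; "qd": joint speeds; "joint_efforts": joint torques, N m; "eef_pos": TCP position; "ee_rot": TCP orientation; "force": force on the tool from outside, world axes, zero at the start; "moment": the same for the moment, N m; "width": finger opening in m.
Only numpy, scipy, OpenCV 4.12 (cv2) and the standard library are available. Lean on these libraries where they do the work, as an engineer would, in place of code of your own. Each camera call takes 0.05 s, during which the arm holds its last target.

### The job

Make up the ballast for the tank pump: thread the plain steel rings, one at a time, over the upright stem on the sprung scale pan, and set each one down gently until it lies flat, adding rings until the pan's pointer rests between the two black lines on the column. The stem stands off-centre on a disc that is clamped at any angle, so feel for it with the ring under light pressure, never ram or drop a ring on it and never press the pan down to its bottom stop. Leave the spare rings lying flat on the bench and do not disturb anything else.

Things in the scene. Friction and masses are not known exactly. Their poses are not given: they have to be found in the camera images.
- scale: the spring scale, bolted down: grey base 130 x 210 x 20 mm, round housing 64 mm wide to 65 mm above the bench, and a slim white column (14 mm square, to 118 mm above the bench) 95 mm from the housing's axis on the scale's +y side, with two black lines. Origin on the bench under the housing's axis, +y towards the column, z up
- pan_mid (a point): middle of the top face of the sprung pan, an aluminium plate 76 (x) x 100 (y) x 5 mm above the housing that moves only up and down: 125 mm above the bench less the value of joint pan. Axes as the scale's. A dark disc let into the pan, centred here, carries the stem
- disc_mid (a point): middle of the 42 mm disc (same point as pan_mid). The steel stem stands upright on it, 13 mm thick, 50 mm high above the pan, blunt (1 mm edge chamfer), its axis 11 mm away from here in an unknown direction: not measured, must be felt or seen; it stays put. A ring pressed on the stem's top pushes the pan down; the pan springs back as the bore slips over the stem
- pan (a joint): how far the pan has sunk, in m (0 = fully up, 0.05 = bottom stop). The spring yields 1 mm per 0.265 N. The empty pan rests at 0.012 to 0.020; each ring sinks it by 7.2 to 8.0 mm. The black pointer on the pan is level with the upper black line at 0.0305 and with the lower at 0.040. Two or three rings are needed
- ring0_mid (a point): a plain steel ballast ring (52 mm across, 14 mm thick, 20 mm bore, about 205 g, a few per cent more or less), at first lying flat on the bench; this point is its centre, 7 mm above its underside; z is its axis. The four rings are alike
- ring1_mid (a point): a plain steel ballast ring (52 mm across, 14 mm thick, 20 mm bore, about 205 g, a few per cent more or less), at first lying flat on the bench; this point is its centre, 7 mm above its underside; z is its axis. The four rings are alike
- ring2_mid (a point): a plain steel ballast ring (52 mm across, 14 mm thick, 20 mm bore, about 205 g, a few per cent more or less), at first lying flat on the bench; this point is its centre, 7 mm above its underside; z is its axis. The four rings are alike
- ring3_mid (a point): a plain steel ballast ring (52 mm across, 14 mm thick, 20 mm bore, about 205 g, a few per cent more or less), at first lying flat on the bench; this point is its centre, 7 mm above its underside; z is its axis. The four rings are alike
- nut: bystander: big steel hexagon nut, 36 mm over its flats, 16 mm thick, about 18 mm hole; origin under its centre. Lies among the rings and is not ballast
- coupling: bystander: grey plastic pipe sleeve, 42 mm across, 38 mm high, standing among the rings; origin under its centre
- netpot: bystander: black plastic plant pot, 68 mm across, 60 mm high; origin under its centre
- dose: bystander: white bottle, 50 mm across, 110 mm high; origin under its centre
- jar: bystander: glass jar, 64 mm across, 70 mm high; origin under its centre
- adapter: bystander: black power adapter, 40 x 65 x 30 mm; origin under its centre
- spanner: bystander: steel spanner 160 mm long, lying flat; origin under its middle
Things that resemble listed ones, but are neither listed nor needed, are in the scene too. What is shaped like the part that bears ring1_mid but orange or red is not meant. Leave any orange look-alike of the part that bears ring2_mid alone.

How it is judged:
On the way, in this order (a step that is already met when the one before it is completed fails the run):
1. the first ring is on the stem, flat, and let go (((horizontal distance between ring0_mid and pan_mid below 0.018 m and z of ring0_mid in the frame of pan_mid between 0.003 and 0.041 m and angle between ring0_mid's own z axis and vertical below 0.1 rad) or (horizontal distance between ring1_mid and pan_mid below 0.018 m and z of ring1_mid in the frame of pan_mid between 0.003 and 0.041 m and angle between ring1_mid's own z axis and vertical below 0.1 rad) or (horizontal distance between ring2_mid and pan_mid below 0.018 m and z of ring2_mid in the frame of pan_mid between 0.003 and 0.041 m and angle between ring2_mid's own z axis and vertical below 0.1 rad) or (horizontal distance between ring3_mid and pan_mid below 0.018 m and z of ring3_mid in the frame of pan_mid between 0.003 and 0.041 m and angle between ring3_mid's own z axis and vertical below 0.1 rad)) and contact force between the fingers and anything else below 0.3 N), for 0.15 s.
2. the pointer rests between the two lines with nothing held (value of joint pan between 0.0303 and 0.0402 m and velocity of joint pan between -0.01 and 0.01 m/s and contact force between the fingers and anything else below 0.3 N), for 0.3 s.
At the end, for the whole second after the job is handed in: Pan at rest, pointer between the lines (joint pan 0.0303 to 0.0402); each ring threaded flat in the stack on the stem (centre under 41 mm above the pan and within 18 mm of pan_mid sideways, tilt under 0.1 rad) or flat on the bench over 60 mm from pan_mid (value of joint pan between 0.0303 and 0.0402 m and velocity of joint pan between -0.01 and 0.01 m/s and ((horizontal distance between ring0_mid and pan_mid below 0.018 m and z of ring0_mid in the frame of pan_mid between 0.003 and 0.041 m and angle between ring0_mid's own z axis and vertical below 0.1 rad) or (height (world z) of ring0_mid below 0.012 m and horizontal distance between ring0_mid and pan_mid above 0.06 m)) and ((horizontal distance between ring1_mid and pan_mid below 0.018 m and z of ring1_mid in the frame of pan_mid between 0.003 and 0.041 m and angle between ring1_mid's own z axis and vertical below 0.1 rad) or (height (world z) of ring1_mid below 0.012 m and horizontal distance between ring1_mid and pan_mid above 0.06 m)) and ((horizontal distance between ring2_mid and pan_mid below 0.018 m and z of ring2_mid in the frame of pan_mid between 0.003 and 0.041 m and angle between ring2_mid's own z axis and vertical below 0.1 rad) or (height (world z) of ring2_mid below 0.012 m and horizontal distance between ring2_mid and pan_mid above 0.06 m)) and ((horizontal distance between ring3_mid and pan_mid below 0.018 m and z of ring3_mid in the frame of pan_mid between 0.003 and 0.041 m and angle between ring3_mid's own z axis and vertical below 0.1 rad) or (height (world z) of ring3_mid below 0.012 m and horizontal distance between ring3_mid and pan_mid above 0.06 m))); the robot touches nothing.
It fails at once if the pan is pressed down to its bottom stop (sunk more than 47 mm) (value of joint pan above 0.047 m).
It fails at once if a ring is rammed against or dropped on the stem or pan (more than 20 N on the scale) (contact force between scale and anything else above 20 N).
It fails at once if two rings are off the bench and away from the scale at once ((height (world z) of each of ring0_mid, ring1_mid above 0.03 m and horizontal distance between each of ring0_mid, ring1_mid and pan_mid above 0.06 m) or (height (world z) of each of ring0_mid, ring2_mid above 0.03 m and horizontal distance between each of ring0_mid, ring2_mid and pan_mid above 0.06 m) or (height (world z) of each of ring0_mid, ring3_mid above 0.03 m and horizontal distance between each of ring0_mid, ring3_mid and pan_mid above 0.06 m) or (height (world z) of each of ring1_mid, ring2_mid above 0.03 m and horizontal distance between each of ring1_mid, ring2_mid and pan_mid above 0.06 m) or (height (world z) of each of ring1_mid, ring3_mid above 0.03 m and horizontal distance between each of ring1_mid, ring3_mid and pan_mid above 0.06 m) or (height (world z) of each of ring2_mid, ring3_mid above 0.03 m and horizontal distance between each of ring2_mid, ring3_mid and pan_mid above 0.06 m)).
It fails at once if a bystander is moved more than 25 mm (distance of any of nut, coupling, netpot, dose, jar, adapter, spanner from where it was at the start of the episode above 0.025 m).
It also fails if it takes over 72 s, if anything falls off the work surface, if the arm or the gripper's body presses on something with over 40 N, if the wrist force passes 120 N, or if a joint passes its speed limit or range.

## Working session

There is one attempt and no reset: what is moved stays moved. The work goes in short steps, Python scripts to look and compute and a shell command to move; the robot and the scene stay as the last step left them, time stands still between calls to the robot, and variables do not carry over. Pictures are saved under pics/ and viewed, and the job is handed in when it is done.

```bash
ls; mkdir -p pics; python3 - <<'E'
from station import monitor, grab_frame, arm
import cv2, numpy as np
s=monitor.get_state(); print(s)
print(arm, [a for a in dir(arm) if a[0]!='_'])
for n in ("scene","top"):
    f=grab_frame(n); cv2.imwrite(f"pics/{n}0.png",f["pixels"][:,:,::-1]); print(n,f["K"],f["view"])
E
```

```text
pics
{'t': 0.0, 'q': array([ 1.56612693e+00,  3.59406620e-01,  1.10871387e-02, -3.55173288e-04,
       -1.22412759e+00, -2.88124344e-01]), 'qd': array([ 0.00012782, -0.00067075, -0.00158504, -0.00055879,  0.00077292,
        0.0003654 ]), 'joint_efforts': array([ 1.24740716e-03, -5.82712591e+01,  2.93045032e+01,  6.99658424e+00,
        6.97313400e-03, -1.45112463e-04]), 'eef_pos': array([0.19468956, 0.64579586, 0.22042135]), 'ee_rot': array([-3.14144367e+00, -1.67757668e-03, -1.86371114e+00]), 'force': array([-0.73764771, -0.18515653, -0.41255732]), 'moment': array([-0.0534431 , -0.05090042, -0.02234787]), 'width': 0.08773931187861488}
<Robot object at 0x7f97cf407a10> ['Unreachable', 'tip_extent']
scene [[413.30169911   0.         279.8314298 ]
 [  0.         413.30169911 201.23095214]
 [  0.           0.           1.        ]] [[ 0.78381141  0.62085491  0.01337375 -0.4354161 ]
 [ 0.3630139  -0.44060895 -0.82102659 -0.16740722]
 [-0.50384579  0.64838486 -0.57073329  1.28565858]
 [ 0.          0.          0.          1.        ]]
top [[507.23456114   0.         280.35562554]
 [  0.         507.23456114 208.00302211]
 [  0.           0.           1.        ]] [[ 1.02248483e-01 -9.94758877e-01  1.54857024e-04 -1.07132729e-01]
 [-9.74013265e-01 -1.00147724e-01 -2.03146730e-01  6.16645551e-01]
 [ 2.02097522e-01  2.06206122e-02 -9.79148294e-01  1.08344921e+00]
 [ 0.00000000e+00  0.00000000e+00  0.00000000e+00  1.00000000e+00]]
```

View pics/scene0.png

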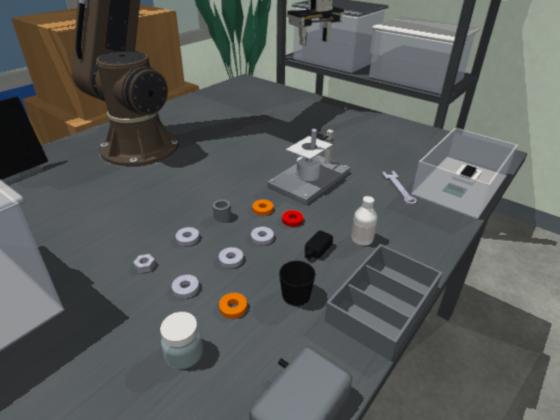

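View pics/top0.png

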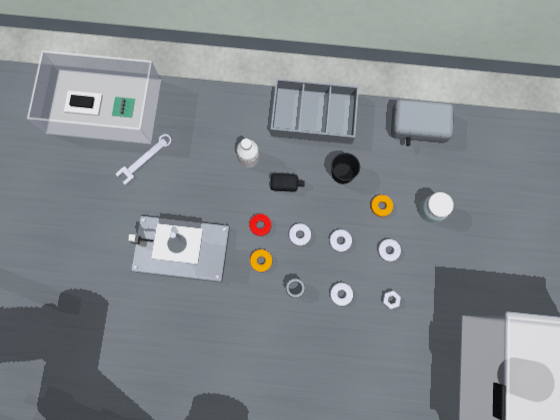

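```bash
cat > h.py <<'E'
import cv2, numpy as np
from station import grab_frame, monitor
def ray(f,u,v,z):
    R=f["view"][:3,:3];t=f["view"][:3,3]
    c=-R.T@t; d=R.T@np.linalg.inv(f["K"])@np.array([u,v,1.])
    return c+d*(z-c[2])/d[2]
def proj(f,p):
    q=f["K"]@(f["view"][:3,:3]@np.asarray(p,float)+f["view"][:3,3]); return q[:2]/q[2]
def tri(fs,uvs):
    Ps=[f["K"]@f["view"][:3] for f in fs]
    X=cv2.triangulatePoints(Ps[0],Ps[1],np.array(uvs[0],float).reshape(2,1),np.array(uvs[1],float).reshape(2,1)); return (X[:3]/X[3]).ravel()
def crop(f,x0,y0,w,h,s,name):
    c=f["pixels"][y0:y0+h,x0:x0+w,::-1]; c=cv2.resize(c,None,fx=s,fy=s,interpolation=cv2.INTER_CUBIC); cv2.imwrite(name,c)
def inplane(f,mask_box): pass
E
python3 - <<'E'
from h import *
T=grab_frame("top");S=grab_frame("scene")
crop(T,120,200,130,95,6,"pics/topscale.png"); crop(T,235,190,180,125,4,"pics/toprings.png")
crop(S,260,120,100,85,7,"pics/scscale.png")
g=cv2.cvtColor(T["pixels"],cv2.COLOR_RGB2GRAY)
for n,(u,v) in dict(A=(300,234),B=(341,240),C=(390,250),D=(342,294),nut=(392,299),red=(260,225),or1=(261,261),or2=(382,206)).items():
    p=T["pixels"][v-16:v+17,u-16:u+17].astype(int)
    m=((p.max(2)>135)).astype(np.uint8)
    cs,_=cv2.findContours(m,cv2.RETR_EXTERNAL,cv2.CHAIN_APPROX_NONE)
    c=max(cs,key=cv2.contourArea); (cx,cy),r=cv2.minEnclosingCircle(c); 
    e=cv2.fitEllipse(c)
    cu,cv_=e[0][0]+u-16,e[0][1]+v-16
    print(n,(round(cu,1),round(cv_,1)),e[1],ray(T,cu,cv_,.012).round(4))
E
```

```text
A (298.6, 234.5) (21.21324348449707, 25.760854721069336) [ 0.5765 -0.0913  0.012 ]
B (340.6, 240.0) (21.630849838256836, 22.42462921142578) [ 0.5735 -0.1901  0.012 ]
C (389.8, 252.0) (30.92987060546875, 35.01942825317383) [ 0.557  -0.3059  0.012 ]
D (342.4, 293.5) (22.70982551574707, 33.57798385620117) [ 0.4511 -0.2039  0.012 ]
nut (392.0, 294.8) (23.648704528808594, 31.348360061645508) [ 0.4598 -0.3167  0.012 ]
red (260.8, 224.8) (34.21746063232422, 35.423553466796875) [ 0.5902 -0.0008  0.012 ]
or1 (260.4, 257.2) (25.3158016204834, 32.51176071166992) [ 0.5144 -0.0084  0.012 ]
or2 (384.2, 208.7) (28.643644332885742, 29.442045211791992) [ 0.6585 -0.2868  0.012 ]
```

View pics/topscale.png

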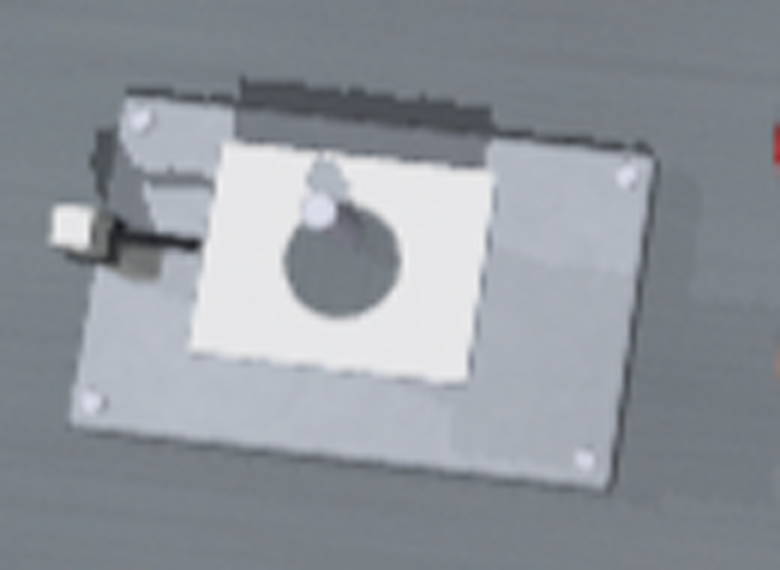

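View pics/toprings.png

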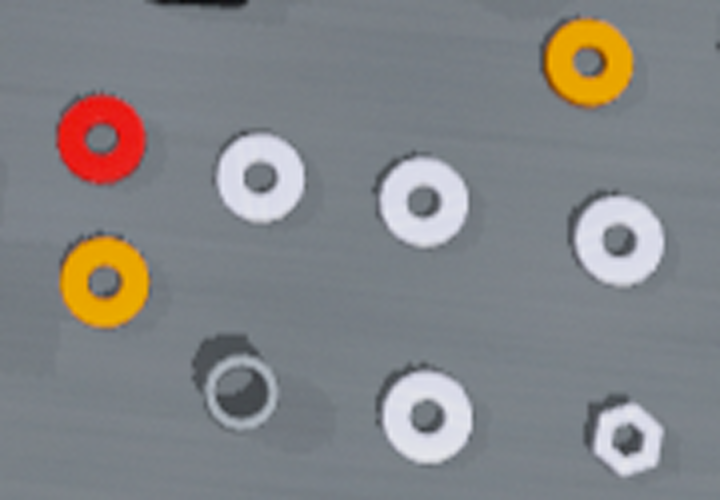

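View pics/scscale.png

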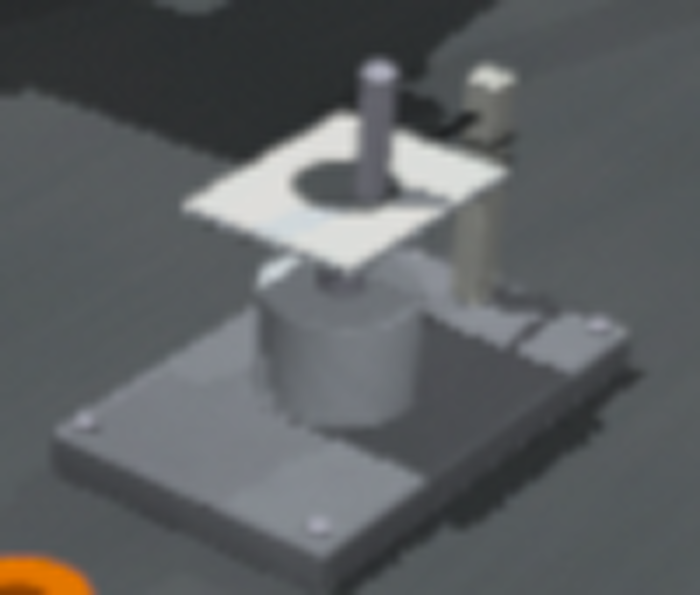

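```bash
cat >> h.py <<'E'
def c2p(x,y,x0,y0,s): return ((x+.5)/s-.5+x0,(y+.5)/s-.5+y0)
E
python3 - <<'E'
from h import *
T=grab_frame("top");S=grab_frame("scene")
t=c2p(318,208,120,200,6); s=c2p(378,71,260,120,7)
X=tri((T,S),(t,s)); print("stem top",X, proj(T,X)-t,proj(S,X)-s)
t=c2p(342,262,120,200,6); s=c2p(347,185,260,120,7)
Y=tri((T,S),(t,s)); print("disc",Y,proj(T,Y)-t,proj(S,Y)-s, "off",(X-Y)[:2],np.hypot(*(X-Y)[:2]))
# base corners (z=.02) top crop
cor=[ray(T,*c2p(x,y,120,200,6),.02) for x,y in((125,95),(655,152),(610,487),(72,424))]
print(np.round(cor,4)); print("base centre",np.mean(cor,0), [np.linalg.norm(cor[i]-cor[i-1]).round(3) for i in range(4)])
print("col top",ray(T,*c2p(74,227,120,200,6),.118))
pc=[(222,140),(494,175),(466,383),(190,352)]
for z in (.105,.109,.113):
    pp=[ray(T,*c2p(x,y,120,200,6),z) for x,y in pc]; print(z,[np.linalg.norm(pp[i]-pp[i-1]).round(4) for i in range(4)],np.mean(pp,0))
for n,(x,y) in dict(A=(261,177),B=(424,202),C=(620,240),D=(428,416)).items():
    print(n,ray(T,*c2p(x,y,235,190,4),.014).round(4))
E
```

```text
stem top [0.52762618 0.1684485  0.15794955] [0.00497868 0.00777345] [ 0.01105952 -0.00224162]
disc [0.51614744 0.16883488 0.10823461] [-0.1226111  -0.18615833] [-0.27062252  0.05245472] off [ 0.01147874 -0.00038638] 0.011485238369868443
[[0.5822 0.2814 0.02  ]
 [0.5809 0.073  0.02  ]
 [0.451  0.0741 0.02  ]
 [0.4537 0.2814 0.02  ]]
base centre [0.51694639 0.177481   0.02      ] [np.float64(0.128), np.float64(0.208), np.float64(0.13), np.float64(0.207)]
col top [0.51731593 0.26258915 0.118     ]
0.105 [np.float64(0.0769), np.float64(0.0993), np.float64(0.0751), np.float64(0.0991)] [0.51627405 0.16889727 0.105     ]
0.109 [np.float64(0.0766), np.float64(0.0989), np.float64(0.0748), np.float64(0.0987)] [0.51581653 0.16802392 0.109     ]
0.113 [np.float64(0.0763), np.float64(0.0986), np.float64(0.0746), np.float64(0.0984)] [0.51535901 0.16715057 0.113     ]
A [ 0.5778 -0.0941  0.014 ]
B [ 0.5729 -0.1899  0.014 ]
C [ 0.5624 -0.3048  0.014 ]
D [ 0.4505 -0.2018  0.014 ]
```

```bash
python3 -m jog '[[[0.0255,-0.0493,0,0,0,0.0195,0.8],[0.0255,-0.0493,0,0,0,0.0195,0.8],[0.0255,-0.0493,0,0,0,0.0195,0.8],[0.0255,-0.0493,0,0,0,0.0195,0.8],[0.0255,-0.0493,0,0,0,0.0195,0.8],[0.0255,-0.0493,0,0,0,0.0195,0.8],[0.0255,-0.0493,0,0,0,0.0195,0.8],[0.0255,-0.0493,0,0,0,0.0195,0.8],[0.0255,-0.0493,0,0,0,0.0195,0.8],[0.0255,-0.0493,0,0,0,0.0195,0.8],[0.0255,-0.0493,0,0,0,0.0195,0.8],[0.0255,-0.0493,0,0,0,0.0195,0.8],[0.0255,-0.0493,0,0,0,0.0195,0.8],[0.0255,-0.0493,0,0,0,0.0195,0.8],[0.0255,-0.0493,0,0,0,0.0195,0.8]]]' 20
```

```text
t: 2.17
eef_pos: [0.578, -0.095, 0.2215]
ee_rot: [-3.141, 0.0, -1.57]
force: [0.3, 1.3, 0.5]
width: 0.0702
```

```bash
python3 -m jog '[[[0,0.0005,-0.055,0,0,0,0.8],[0,0,-0.055,0,0,0,0.8],[0,0,-0.055,0,0,0,0.8],[0,0,-0.02,0,0,0,0.8],[0,0,-0.0085,0,0,0,0.8],[0,0,0,0,0,0,0.8]]]'; python3 - <<'E'
from h import *
crop(grab_frame("scene"),200,160,120,100,6,"pics/a1.png")
E
```

```text
t: 2.92
eef_pos: [0.5776, -0.0928, 0.028]
ee_rot: [-3.142, -0.0, -1.571]
force: [0.4, -0.7, -0.4]
width: 0.0702
```

View pics/a1.png

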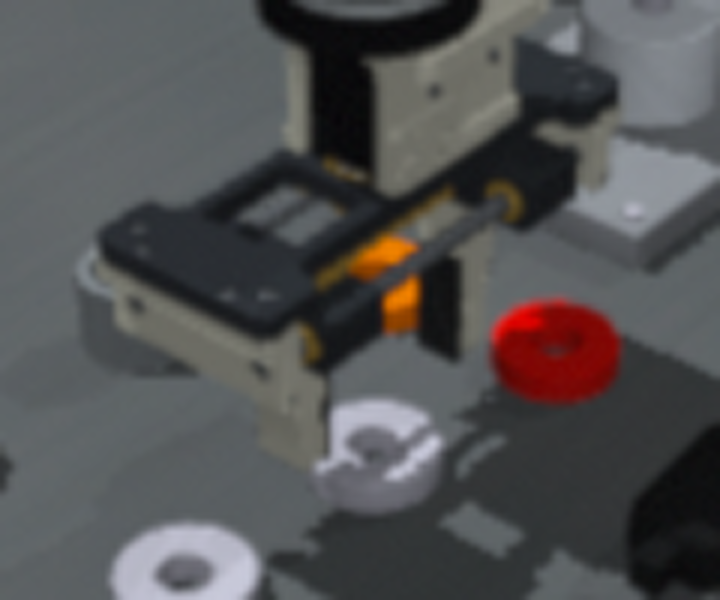

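```bash
python3 - <<'E'
from h import *
S=grab_frame("scene")
for p in [(.578,-.093,.003),(.578,-.058,.003),(.578,-.128,.003),(.578,-.093,.014)]:
    q=proj(S,p); print(p,q,((q-[200,160]+.5)*6).round())
E
```

```text
(0.578, -0.093, 0.003) [262.06908675 237.10287465] [375. 466.]
(0.578, -0.058, 0.003) [271.89416682 229.57739659] [434. 420.]
(0.578, -0.128, 0.003) [251.75382804 245.00380293] [314. 513.]
(0.578, -0.093, 0.014) [262.01433096 233.31573574] [375. 443.]
```

```bash
python3 - <<'E'
from h import *
from station import arm
print(arm.tip_extent, monitor.get_state()["eef_pos"])
S=grab_frame("scene");crop(S,200,160,120,100,6,"pics/a2.png")
T=grab_frame("top");crop(T,240,180,120,100,6,"pics/a3.png")
for p in [(.578,-.093,.003),(.578,-.058,.003),(.578,-.128,.003),(.578,-.058,.028),(.578,-.128,.028)]:
    q=proj(S,p); print(p,((q-[200,160]+.5)*6).round())
E
```

```text
0.025 [ 0.57828089 -0.09261542  0.02909297]
(0.578, -0.093, 0.003) [375. 466.]
(0.578, -0.058, 0.003) [434. 420.]
(0.578, -0.128, 0.003) [314. 513.]
(0.578, -0.058, 0.028) [435. 369.]
(0.578, -0.128, 0.028) [312. 460.]
```

View pics/a3.png

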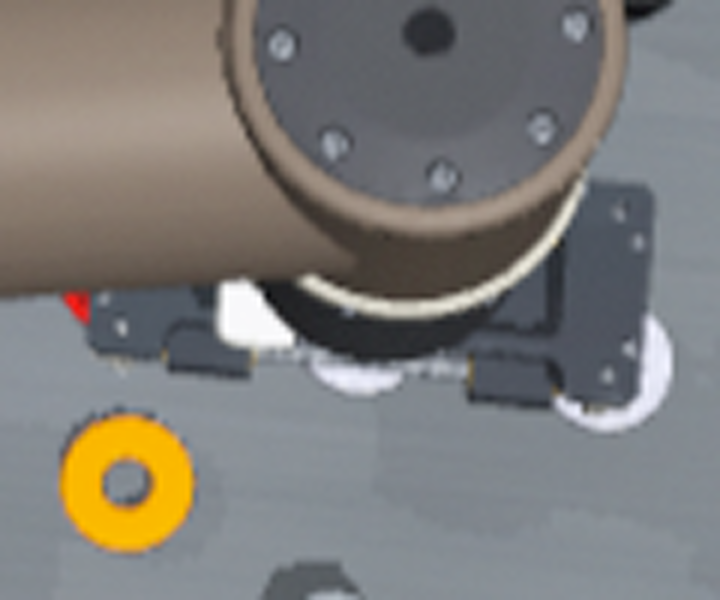

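View pics/a2.png

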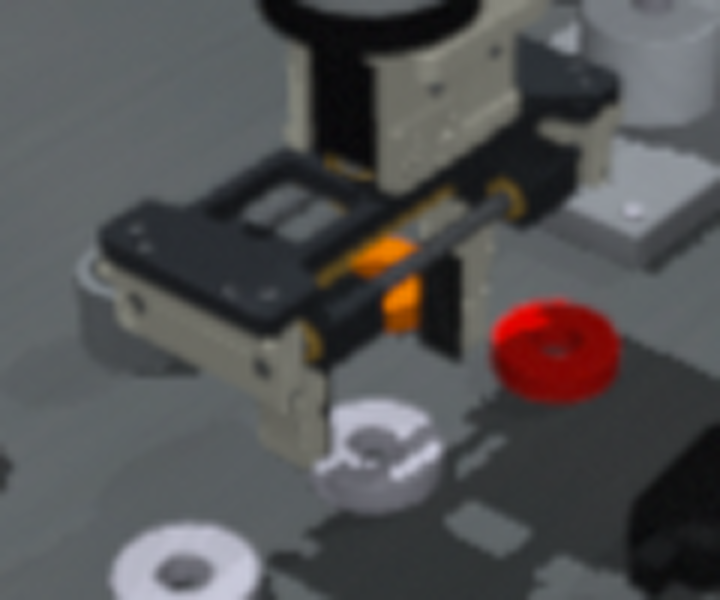

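```bash
python3 -m jog '[[[0,0,0,0,0,0,0.54],[0,0,0,0,0,0,0.54],[0,0,0,0,0,0,0.54],[0,0,0,0,0,0,0.54]]]' 20;  python3 - <<'E'
from h import *
crop(grab_frame("scene"),200,160,120,100,6,"pics/a4.png")
E
```

```text
t: 3.62
eef_pos: [0.5773, -0.0928, 0.0279]
ee_rot: [-3.142, -0.0, -1.571]
force: [-0.1, 0.1, 0.5]
width: 0.0475
```

View pics/a4.png

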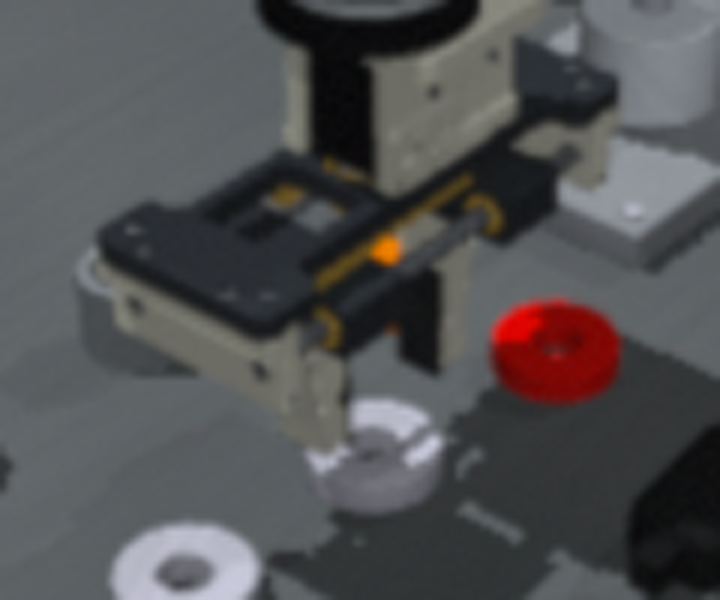

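```bash
python3 - <<'E'
from h import *
from scipy.optimize import least_squares
S=grab_frame("scene")
obs=[((.0095,.0237),(440,375)),((-.0095,.0237),(403,358)),((.0095,-.0237),(345,442))]
def r(p):
    o=[]
    for (a,b),uv in obs:
        q=(proj(S,(p[0]+a,p[1]+b,p[2]))-[200,160]+.5)*6; o+=list(q-uv)
    return o
s=least_squares(r,[.578,-.0928,.02]); print(s.x,np.round(s.fun,1))
E
```

```text
[ 0.61700693 -0.13805632  0.08206949] [ 0.4  1.1 -5.2 -3.3  4.6  2.1]
```

```bash
python3 - <<'E'
from h import *
S=grab_frame("scene")
obs=[((.0095,.0237),(440,375)),((-.0095,.0237),(403,358)),((.0095,-.0237),(345,442))]
for z in (.02,.025,.03,.035):
    print(z,[((proj(S,(.578+a,-.0928+b,z))-[200,160]+.5)*6-uv).round() for (a,b),uv in obs])
E
```

```text
0.02 [array([-5., 34.]), array([-6., 32.]), array([ 8., 30.])]
0.025 [array([-5., 24.]), array([-6., 21.]), array([ 8., 20.])]
0.03 [array([-5., 14.]), array([-7., 11.]), array([7., 9.])]
0.035 [array([-5.,  3.]), array([-7.,  0.]), array([ 7., -2.])]
```

```bash
python3 -m jog '[[[0,0,0,0,0,0,0.8],[0,0,0,0,0,0,0.8],[0,0,-0.006,0,0,0,0.8],[0,0,-0.006,0,0,0,0.8],[0,0,0,0,0,0,0.8]]]' 20;  python3 - <<'E'
from h import *
crop(grab_frame("scene"),200,160,120,100,6,"pics/a5.png")
E
```

```text
t: 4.4
eef_pos: [0.5767, -0.0928, 0.015]
ee_rot: [3.14, -0.0, -1.571]
force: [0.3, -0.2, -0.5]
width: 0.0699
```

View pics/a5.png

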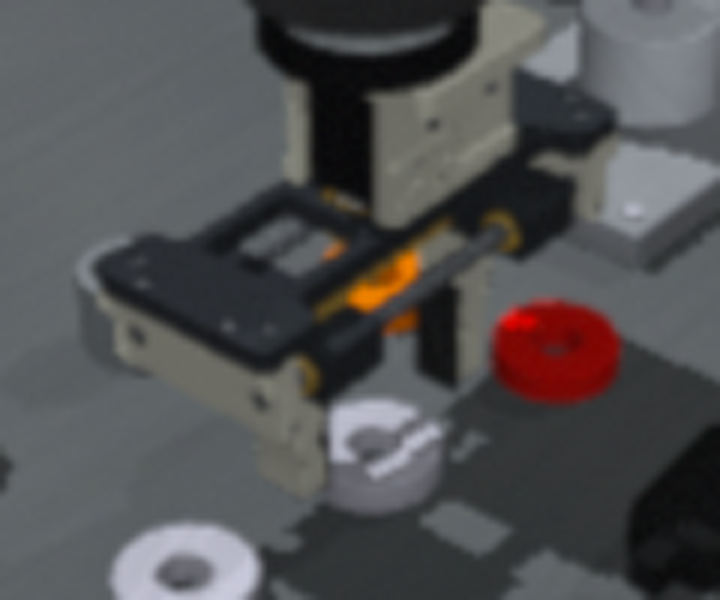

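```bash
python3 -m jog '[[[0,-0.0005,-0.007,0,0,0,0.8],[0,0,-0.005,0,0,0,0.8],[0,0,-0.004,0,0,0,0.8],[0,0,0,0,0,0,0.8]]]' 20;  python3 - <<'E'
from h import *
crop(grab_frame("scene"),200,160,120,100,6,"pics/a6.png")
E
```

```text
t: 4.95
eef_pos: [0.577, -0.0933, -0.0006]
ee_rot: [3.141, -0.0, -1.571]
force: [-0.3, -0.8, -0.9]
width: 0.07
```

View pics/a6.png

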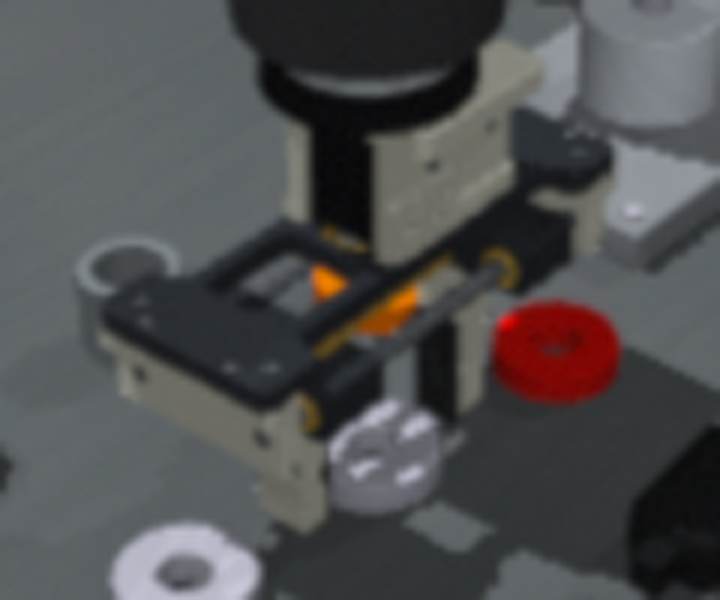

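```bash
python3 -m jog '[[[0,0,-0.002,0,0,0,0.8],[0,0,0,0,0,0,0.5],[0,0,0,0,0,0,0.5],[0,0,0,0,0,0,0.5],[0,0,0,0,0,0,0.5]]]' 25
```

```text
t: 5.62
eef_pos: [0.5774, -0.0933, -0.002]
ee_rot: [-3.141, 0.0, -1.571]
force: [-0.0, 1.0, 0.2]
width: 0.0505
```

```bash
python3 -m jog '[[[0,0,0.01,0,0,0,0.5],[0,0,0.03,0,0,0,0.5],[0,0,0.05,0,0,0,0.5],[0,0,0.05,0,0,0,0.5],[0,0,0.05,0,0,0,0.5],[0,0,0,0,0,0,0.5]]]' 25;  python3 - <<'E'
from h import *
crop(grab_frame("scene"),190,80,150,120,5,"pics/a7.png")
E
```

```text
t: 6.38
eef_pos: [0.5797, -0.0932, 0.1932]
ee_rot: [-3.133, 0.001, -1.571]
force: [1.7, -0.3, -3.1]
width: 0.0505
```

View pics/a7.png

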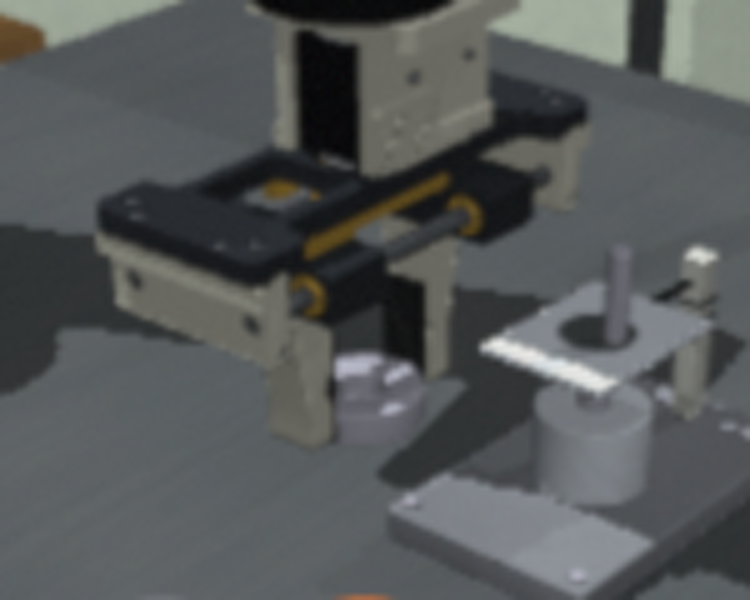

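```bash
python3 - <<'E'
from h import *
S=grab_frame("scene"); print(monitor.get_state()["eef_pos"])
for z in (.2,.209,.215): print(z,ray(S,*c2p(378,380,190,80,5),z))
crop(S,240,130,60,50,12,"pics/a8.png")
q=(proj(S,(.578,-.0932,.209))-[240,130]+.5)*12; print(q)
T=grab_frame("top"); cv2.imwrite("pics/t8.png",T["pixels"][:,:,::-1])
E
```

```text
[ 0.57693611 -0.09307002  0.18830351]
0.2 [ 0.57143845 -0.07213178  0.2       ]
0.209 [ 0.58214481 -0.08477424  0.209     ]
0.215 [ 0.58928238 -0.09320254  0.215     ]
[256.0512413  324.37205136]
```

View pics/a8.png

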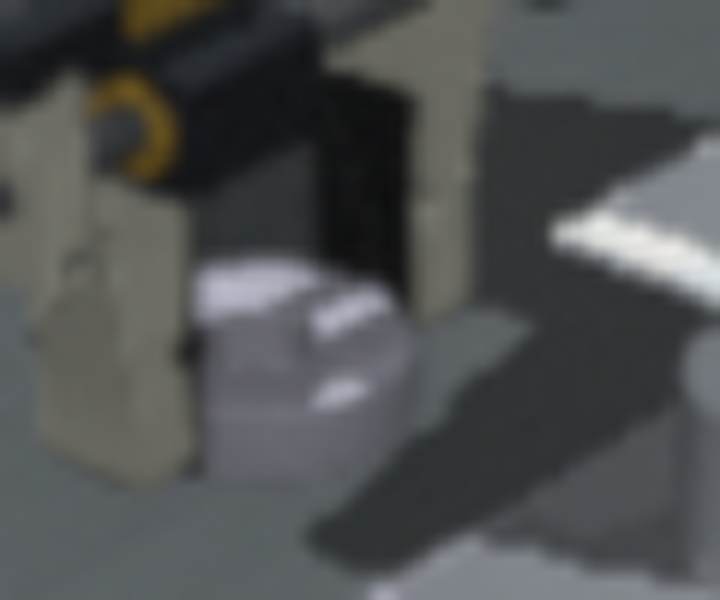

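View pics/t8.png

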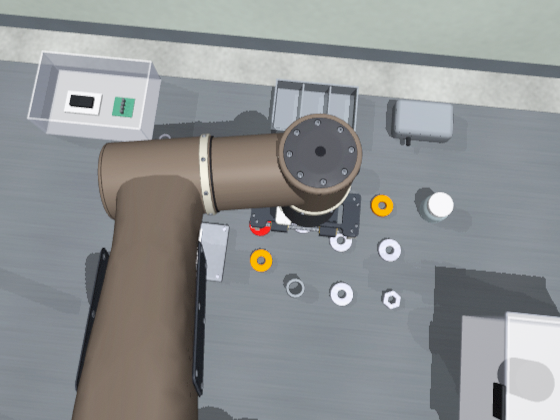

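```bash
cat >> h.py <<'E'
def overlay(f,c,x0,y0,w,h,s,name,R=.026,H=.014,bore=.01,extra=()):
    im=cv2.resize(f["pixels"][y0:y0+h,x0:x0+w,::-1],None,fx=s,fy=s,interpolation=cv2.INTER_CUBIC)
    a=np.linspace(0,2*np.pi,60)
    for r,z,col in((R,H/2,(0,255,0)),(R,-H/2,(255,255,0)),(bore,H/2,(0,0,255))):
        pts=np.array([(proj(f,(c[0]+r*np.cos(t),c[1]+r*np.sin(t),c[2]+z))-[x0,y0]+.5)*s for t in a])
        cv2.polylines(im,[pts.astype(np.int32)],True,col,1)
    for p in extra:
        q=(proj(f,p)-[x0,y0]+.5)*s; cv2.circle(im,tuple(int(v) for v in q),4,(255,0,255),-1)
    cv2.imwrite(name,im)
E
python3 - <<'E'
from h import *
S=grab_frame("scene"); e=monitor.get_state()["eef_pos"];print(e)
overlay(S,(e[0],e[1],e[2]+.009),240,130,60,50,12,"pics/o1.png")
E
```

```text
[ 0.57621209 -0.0932045   0.18654993]
```

View pics/o1.png

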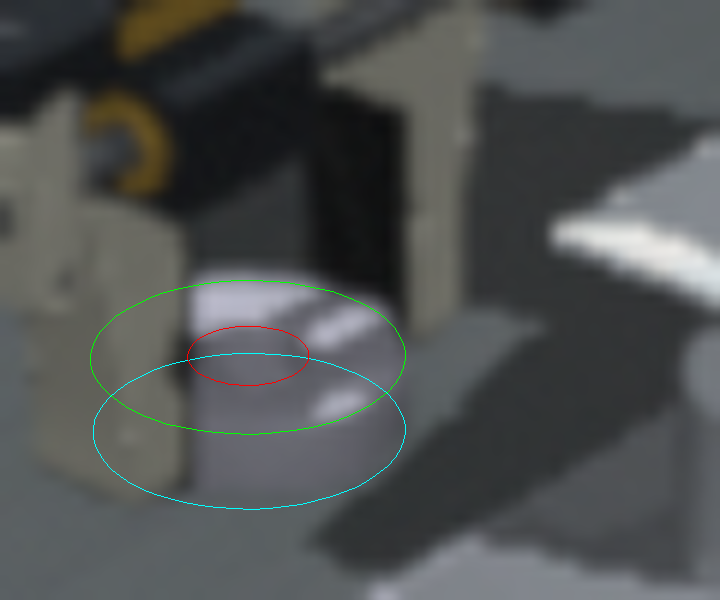

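```bash
python3 -m jog '[[[-0.003,0.015,0,0,0,0,0.5],[-0.0085,0.045,0,0,0,0,0.5],[-0.0085,0.045,0,0,0,0,0.5],[-0.0085,0.045,0,0,0,0,0.5],[-0.0085,0.045,0,0,0,0,0.5],[-0.008,0.045,0,0,0,0,0.5],[-0.0045,0.0218,0,0,0,0,0.5],[0,0,0,0,0,0,0.5],[0,0,0,0,0,0,0.5],[0,0,0,0,0,0,0.5]]]' 25;  python3 - <<'E'
from h import *
S=grab_frame("scene"); e=monitor.get_state()["eef_pos"];print(e)
overlay(S,(e[0],e[1],e[2]+.009),270,80,80,90,8,"pics/o2.png",extra=[(.5275,.1685,.158)])
E
```

```text
t: 7.82
eef_pos: [0.5277, 0.1678, 0.1875]
ee_rot: [3.141, -0.0, -1.572]
force: [0.6, 0.2, -2.0]
width: 0.0505
[0.52784969 0.16780221 0.18768326]
```

View pics/o2.png

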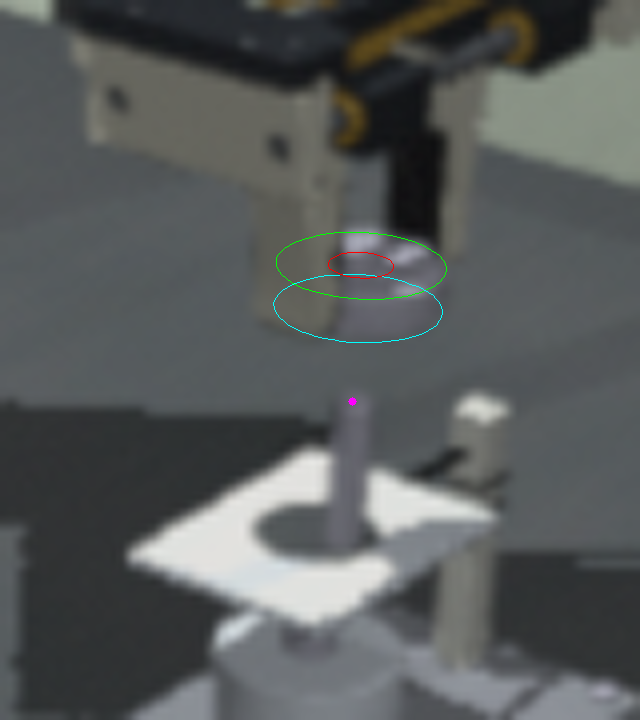

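```bash
python3 -m jog '[[[0,0.0005,-0.012,0,0,0,0.5],[0,0,-0.012,0,0,0,0.5],[0,0,-0.006,0,0,0,0.5],[0,0,-0.004,0,0,0,0.5],[0,0,-0.004,0,0,0,0.5],[0,0,-0.004,0,0,0,0.5],[0,0,0,0,0,0,0.5]]]' 25;  python3 - <<'E'
from h import *
S=grab_frame("scene"); s=monitor.get_state();e=s["eef_pos"];print(e,s["force"])
overlay(S,(e[0],e[1],e[2]+.009),270,80,80,90,8,"pics/o3.png",extra=[(.5275,.1685,.158)])
E
```

```text
t: 8.75
eef_pos: [0.5277, 0.169, 0.1456]
ee_rot: [3.141, -0.0, -1.571]
force: [-0.1, 0.1, -1.4]
width: 0.0506
[0.52784355 0.16907251 0.1458549 ] [ 0.04145216  0.45258431 -3.13217109]
```

View pics/o3.png

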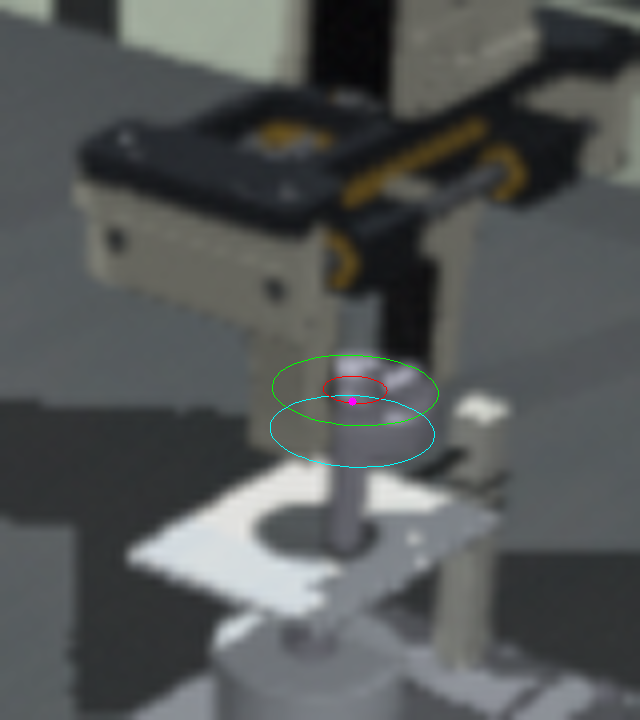

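```bash
python3 -m jog '[[[0,0,-0.008,0,0,0,0.5],[0,0,-0.01,0,0,0,0.5],[0,0,-0.01,0,0,0,0.5],[0,0,-0.006,0,0,0,0.5],[0,0,-0.004,0,0,0,0.5],[0,0,-0.003,0,0,0,0.5],[0,0,0,0,0,0,0.5],[0,0,0,0,0,0,0.5]]]' 25;  python3 - <<'E'
from h import *
S=grab_frame("scene"); s=monitor.get_state();e=s["eef_pos"];print(e,s["force"])
overlay(S,(e[0],e[1],e[2]+.009),270,80,80,90,8,"pics/o4.png",extra=[(.5275,.1685,.158)])
E
```

```text
t: 9.8
eef_pos: [0.528, 0.1692, 0.1051]
ee_rot: [-3.141, 0.0, -1.571]
force: [0.3, -0.1, -3.2]
width: 0.0506
[0.52797695 0.16914647 0.10512323] [-0.37266225 -0.60424813 -2.34000836]
```

View pics/o4.png

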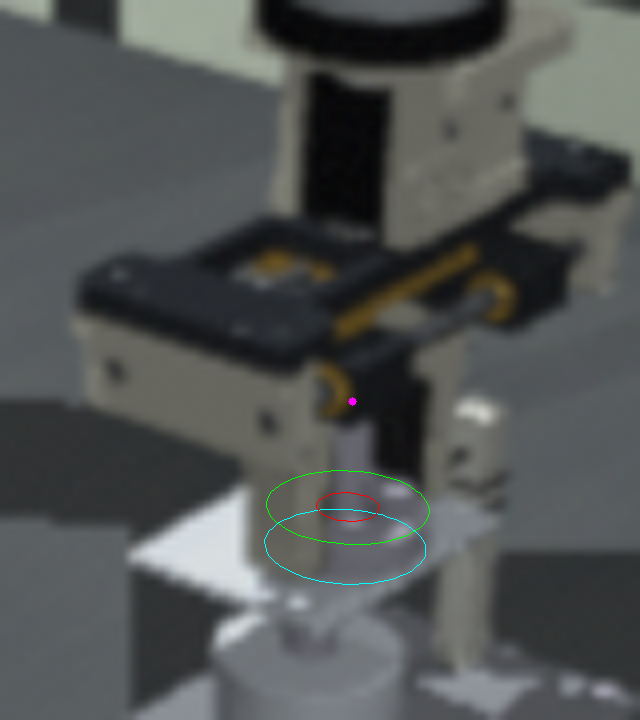

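```bash
python3 -m jog '[[[0,0,-0.003,0,0,0,0.5],[0,0,-0.003,0,0,0,0.5],[0,0,-0.001,0,0,0,0.5],[0,0,0,0,0,0,0.5],[0,0,0,0,0,0,0.5]]]' 25;  python3 - <<'E'
from h import *
S=grab_frame("scene"); s=monitor.get_state();e=s["eef_pos"];print(e,s["force"])
overlay(S,(e[0],e[1],e[2]+.009),270,80,80,90,8,"pics/o5.png",extra=[(.5275,.1685,.158)])
E
```

```text
t: 10.48
eef_pos: [0.5281, 0.1692, 0.098]
ee_rot: [-3.141, 0.0, -1.571]
force: [1.6, 0.8, -0.6]
width: 0.0509
[0.52810099 0.16920566 0.09807121] [ 0.32892737  0.61446587 -0.04270067]
```

View pics/o5.png

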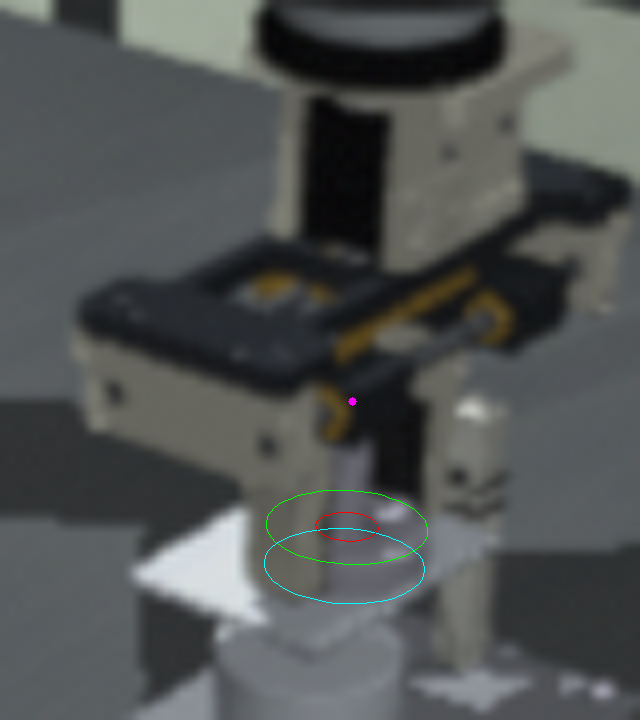

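```bash
python3 -m jog '[[[0,0,0,0,0,0,0.66],[0,0,0,0,0,0,0.66],[0,0,0,0,0,0,0.66],[0,0,0.02,0,0,0,0.66],[0,0,0.05,0,0,0,0.66],[0,0,0.055,0,0,0,0.66],[0.005,-0.04,0.03,0,0,0,0.75],[0.01,-0.06,0,0,0,0,0.8],[0.01,-0.06,0,0,0,0,0.8],[0.01,-0.06,0,0,0,0,0.8],[0.01,-0.06,0,0,0,0,0.8],[0,-0.06,0,0,0,0,0.8]]]' 25;  python3 - <<'E'
from h import *
S=grab_frame("scene"); s=monitor.get_state();e=s["eef_pos"];print(e,s["force"])
crop(S,260,100,100,100,7,"pics/b1.png")
T=grab_frame("top"); crop(T,120,200,130,95,6,"pics/b2.png")
E
```

```text
t: 12.02
eef_pos: [0.573, -0.1729, 0.2527]
ee_rot: [3.141, -0.0, -1.571]
force: [0.5, -0.0, -0.1]
width: 0.0702
[ 0.57198982 -0.17856116  0.25238283] [ 1.49199212 -2.36983207  2.01311708]
```

View pics/b1.png

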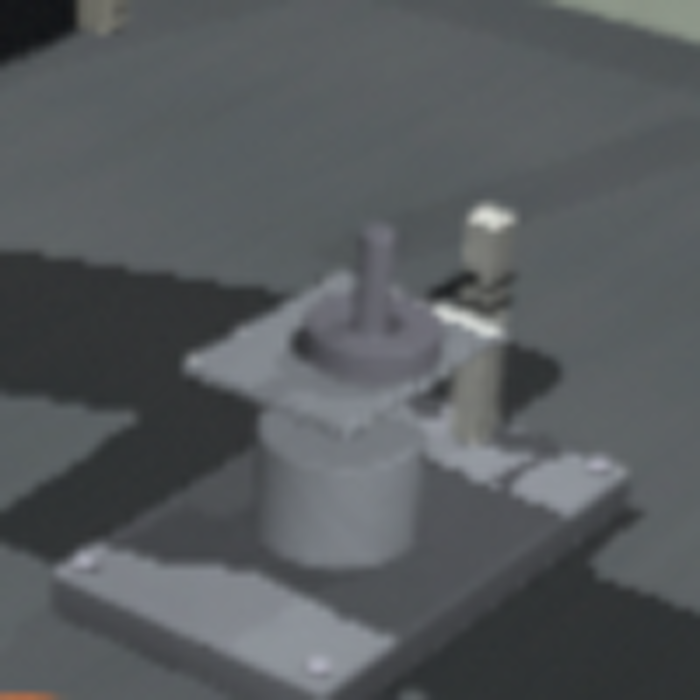

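View pics/b2.png

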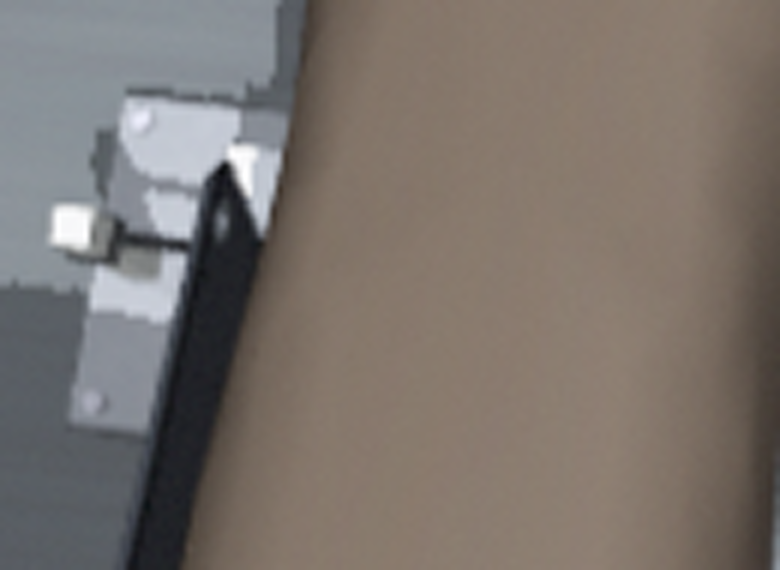

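```bash
python3 -m jog '[[[0,-0.019,-0.04,0,0,0,0.8],[0,0,-0.055,0,0,0,0.8],[0,0,-0.055,0,0,0,0.8],[0,0,-0.05,0,0,0,0.8],[0,0,-0.025,0,0,0,0.8],[0,0,0,0,0,0,0.8],[0,0,0,0,0,0,0.8]]]' 25;  python3 - <<'E'
from h import *
S=grab_frame("scene"); s=monitor.get_state();e=s["eef_pos"];print(e,s["force"])
overlay(S,(e[0],e[1],.007),180,170,110,110,6,"pics/b3.png")
E
```

```text
t: 13.0
eef_pos: [0.5738, -0.1899, 0.0291]
ee_rot: [-3.14, -0.0, -1.571]
force: [0.7, -1.3, 0.2]
width: 0.0698
[ 0.57401877 -0.18987208  0.0294612 ] [ 0.70809032  0.65145947 -0.06718663]
```

View pics/b3.png

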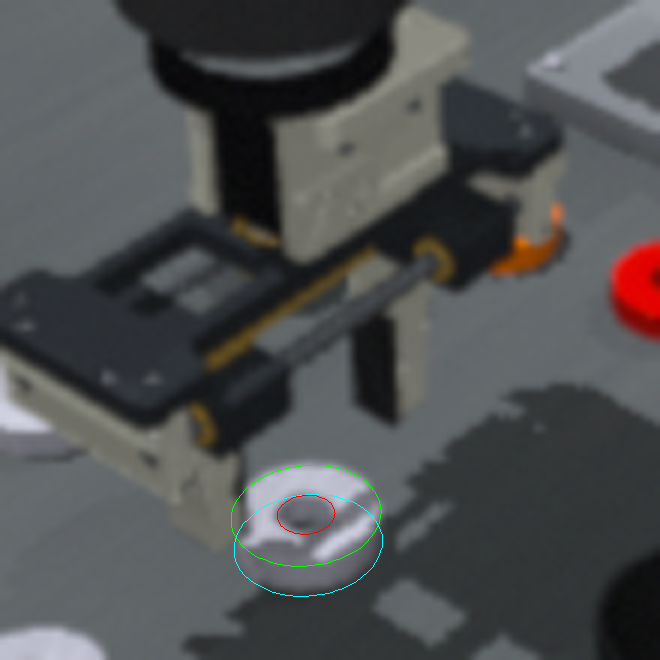

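```bash
python3 -m jog '[[[0,0,-0.016,0,0,0,0.8],[0,0,-0.011,0,0,0,0.8],[0,0,-0.0045,0,0,0,0.8],[0,0,0,0,0,0,0.8],[0,0,0,0,0,0,0.5],[0,0,0,0,0,0,0.5],[0,0,0,0,0,0,0.5]]]' 25
```

```text
t: 13.92
eef_pos: [0.5731, -0.19, -0.0034]
ee_rot: [-3.141, -0.0, -1.571]
force: [0.3, 0.2, -0.4]
width: 0.0513
```

```bash
python3 -m jog '[[[0,0,0,0,0,0,0.5],[0,0,0.02,0,0,0,0.5],[0,0,0.055,0,0,0,0.5],[0,0,0.055,0,0,0,0.5],[0,0.01,0.05,0,0,0,0.5],[-0.005,0.04,0.01,0,0,0,0.5],[-0.006,0.05,0,0,0,0,0.5],[-0.006,0.05,0,0,0,0,0.5],[-0.006,0.05,0,0,0,0,0.5],[-0.006,0.05,0,0,0,0,0.5],[-0.006,0.05,0,0,0,0,0.5],[-0.006,0.04,0,0,0,0,0.5],[-0.0043,0.019,0,0,0,0,0.5],[0,0,0,0,0,0,0.5],[0,0,0,0,0,0,0.5]]]' 25;  python3 - <<'E'
from h import *
S=grab_frame("scene"); s=monitor.get_state();e=s["eef_pos"];print(e,s["force"],s["width"])
overlay(S,(e[0],e[1],e[2]+.0104),270,80,80,90,8,"pics/o6.png",extra=[(.528,.1685,.1505)])
E
```

```text
t: 15.8
eef_pos: [0.5274, 0.1683, 0.1862]
ee_rot: [3.141, -0.0, -1.572]
force: [-0.0, -0.8, -2.1]
width: 0.0514
[0.52746617 0.16806853 0.18619176] [ 0.63009664  0.10846799 -1.93365115] 0.051436446537511095
```

View pics/o6.png

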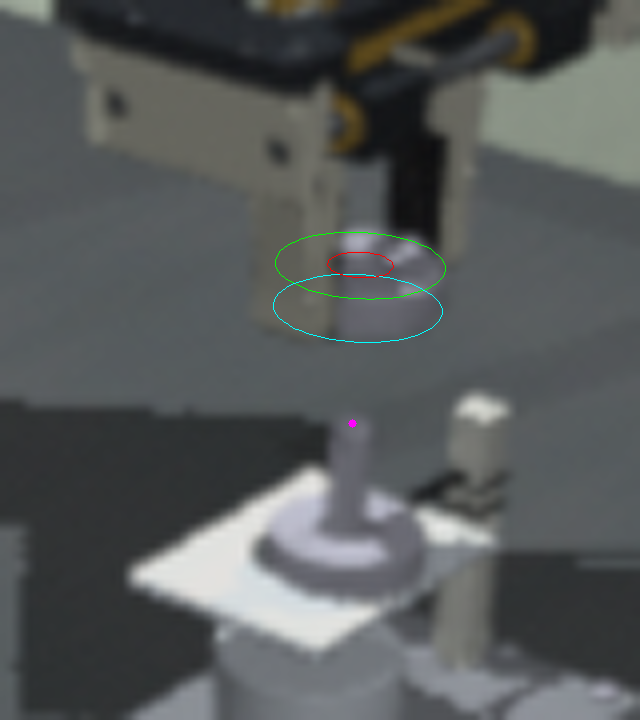

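```bash
python3 -m jog '[[[0.0003,0.0006,-0.02,0,0,0,0.5],[0,0,-0.012,0,0,0,0.5],[0,0,-0.005,0,0,0,0.5],[0,0,-0.004,0,0,0,0.5],[0,0,-0.004,0,0,0,0.5],[0,0,-0.004,0,0,0,0.5],[0,0,0,0,0,0,0.5]]]' 25;  python3 - <<'E'
from h import *
S=grab_frame("scene"); s=monitor.get_state();e=s["eef_pos"];print(e,s["force"],s["width"])
overlay(S,(e[0],e[1],e[2]+.0104),270,80,80,90,8,"pics/o7.png",extra=[(.528,.1685,.1505)])
E
```

```text
t: 16.73
eef_pos: [0.5277, 0.1696, 0.1371]
ee_rot: [3.141, -0.0, -1.571]
force: [0.8, 0.8, -2.2]
width: 0.0515
[0.52781895 0.16965604 0.13734029] [ 0.18850856 -0.67020097 -2.0871189 ] 0.05160875355077558
```

View pics/o7.png

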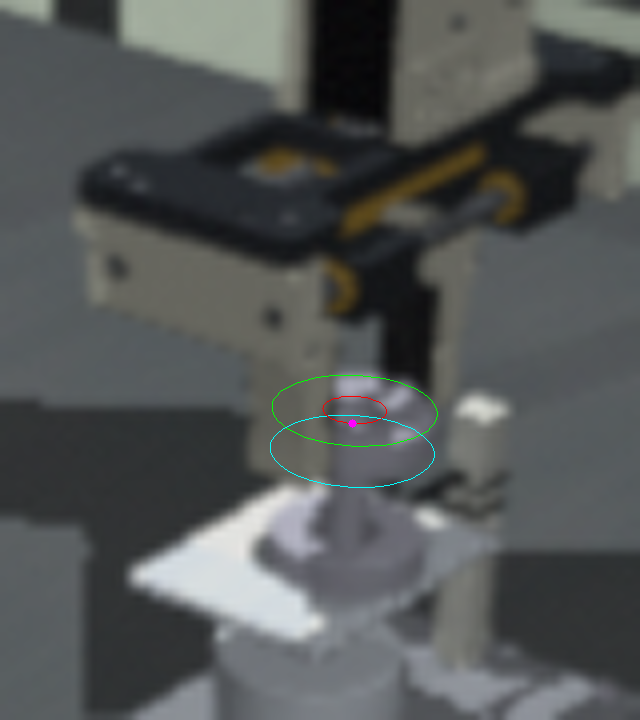

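```bash
python3 -m jog '[[[0,0,-0.008,0,0,0,0.5],[0,0,-0.008,0,0,0,0.5],[0,0,-0.005,0,0,0,0.5],[0,0,-0.004,0,0,0,0.5],[0,0,-0.003,0,0,0,0.5],[0,0,-0.003,0,0,0,0.5],[0,0,-0.002,0,0,0,0.5],[0,0,0,0,0,0,0.5],[0,0,0,0,0,0,0.5]]]' 25;  python3 - <<'E'
from h import *
S=grab_frame("scene"); s=monitor.get_state();e=s["eef_pos"];print(e,s["force"],s["width"])
crop(S,270,80,80,90,8,"pics/o8.png")
E
```

```text
t: 17.9
eef_pos: [0.5279, 0.1696, 0.1045]
ee_rot: [-3.142, 0.0, -1.571]
force: [-0.6, -0.2, -1.2]
width: 0.0516
[0.52788465 0.16965884 0.10451196] [-0.62799135 -1.29141545 -0.49663379] 0.051353678381407336
```

View pics/o8.png

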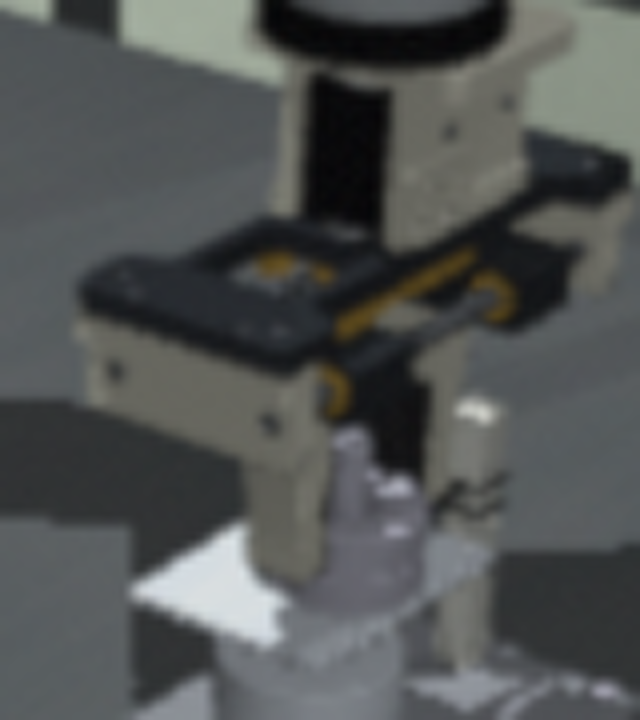

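```bash
python3 -m jog '[[[0,0,-0.0015,0,0,0,0.5],[0,0,0,0,0,0,0.66],[0,0,0,0,0,0,0.66],[0,0,0,0,0,0,0.66],[0,0,0.02,0,0,0,0.66],[0,0,0.05,0,0,0,0.66],[0,0,0.055,0,0,0,0.66],[0,-0.04,0.03,0,0,0,0.75],[0,-0.06,0,0,0,0,0.8],[0,-0.06,0,0,0,0,0.8],[0,-0.06,0,0,0,0,0.8],[0,-0.06,0,0,0,0,0.8],[0,-0.06,0,0,0,0,0.8],[0,0,0,0,0,0,0.8]]]' 25;  python3 - <<'E'
from h import *
S=grab_frame("scene"); s=monitor.get_state();e=s["eef_pos"];print(e,s["force"],s["width"])
crop(S,260,110,100,85,8,"pics/c1.png"); crop(S,310,115,40,40,16,"pics/c2.png")
E
```

```text
t: 19.7
eef_pos: [0.5272, -0.174, 0.2576]
ee_rot: [3.141, -0.0, -1.576]
force: [-0.5, 1.3, -0.6]
width: 0.0701
[ 0.52737679 -0.17227075  0.2575638 ] [ 0.12107176 -0.02141098 -0.62634332] 0.06999418031695648
```

View pics/c1.png

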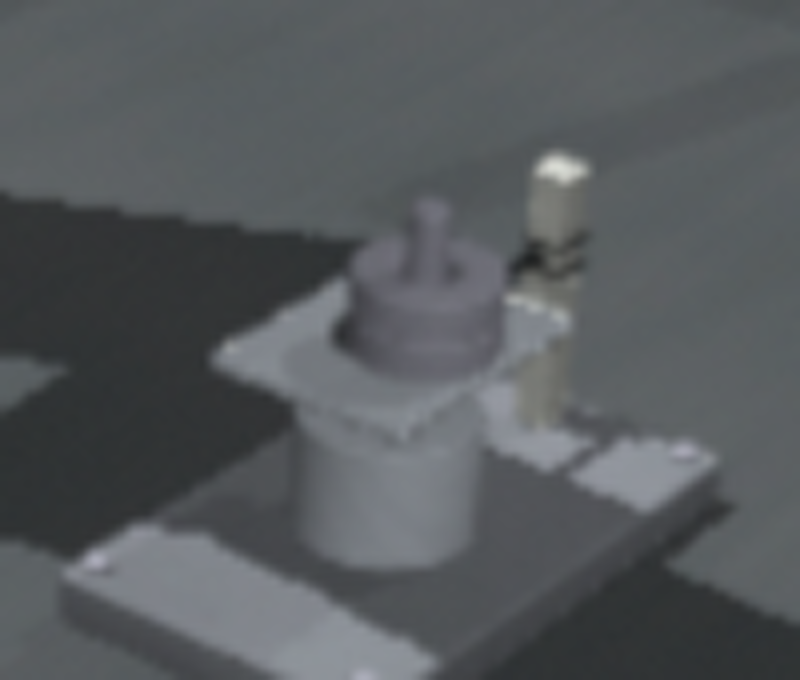

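View pics/c2.png

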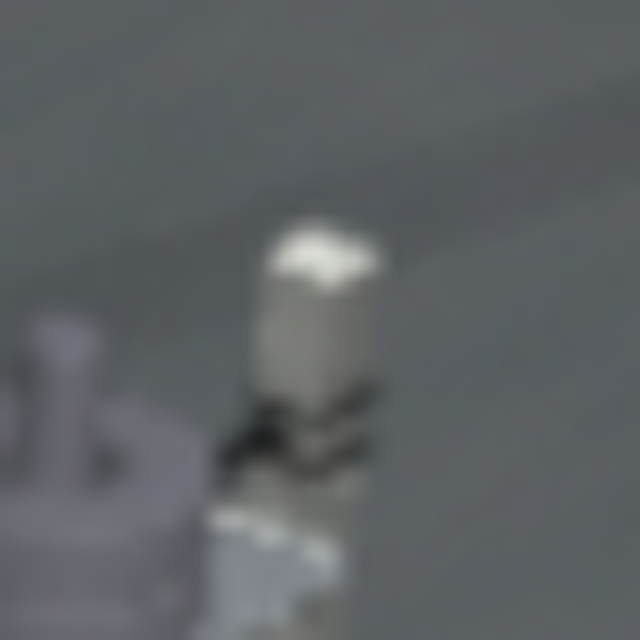

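```bash
python3 - <<'E'
from h import *
S=grab_frame("scene"); cv2.imwrite("pics/scene2.png",S["pixels"][:,:,::-1])
print("cam",-S["view"][:3,:3].T@S["view"][:3,3])
a=cv2.imread("pics/scene0.png"); b=S["pixels"][:,:,::-1]
ims=[cv2.resize(i[122:162,308:342],None,fx=11,fy=14,interpolation=cv2.INTER_NEAREST) for i in (a,b)]
cv2.imwrite("pics/cmp.png",np.hstack(ims))
for p in [(.5155,.2555,.118),(.5155,.2555,.1),(.5155,.2555,.08)]: print(p,proj(S,p))
E
```

```text
cam [ 1.04982892 -0.63703246  0.60214551]
(0.5155, 0.2555, 0.118) [327.1984116  131.48097296]
(0.5155, 0.2555, 0.1) [326.6818001  137.49634103]
(0.5155, 0.2555, 0.08) [326.11865109 144.05358682]
```

View pics/cmp.png

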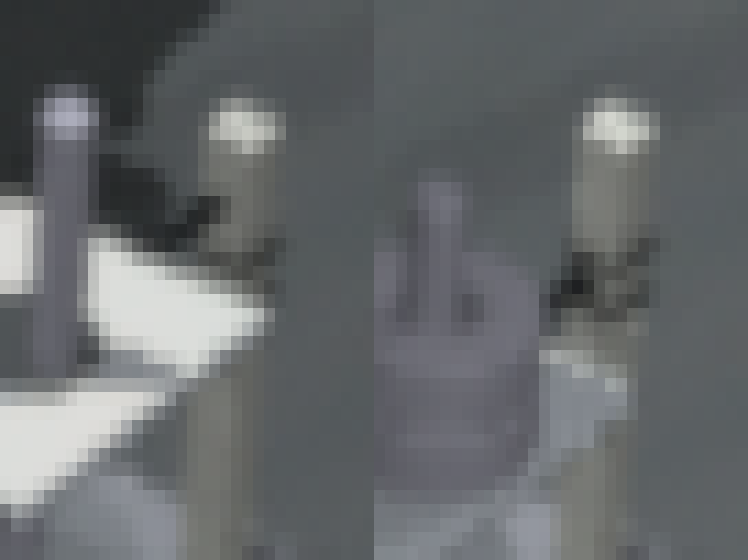

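```bash
python3 - <<'E'
from h import *
T=grab_frame("top");S=grab_frame("scene")
t=c2p(74,227,120,200,6); s=(329.9,130.3)
X=tri((T,S),(t,s)); print("column top",X,proj(T,X)-t,proj(S,X)-s)
a=cv2.imread("pics/scene0.png"); crop2=lambda im,x,y,w,h,s,n:cv2.imwrite(n,cv2.resize(im[y:y+h,x:x+w],None,fx=s,fy=s,interpolation=cv2.INTER_LANCZOS4))
b=S["pixels"][:,:,::-1]
l=cv2.resize(a[125:160,275:345],None,fx=10,fy=8,interpolation=cv2.INTER_LANCZOS4)
r=cv2.resize(b[125:160,275:345],None,fx=10,fy=8,interpolation=cv2.INTER_LANCZOS4)
cv2.imwrite("pics/cmp2.png",np.vstack([l,r]))
E
```

```text
column top [0.51787556 0.26276419 0.11930282] [-0.21475258 -0.35806552] [-0.4748363   0.10259862]
```

View pics/cmp2.png

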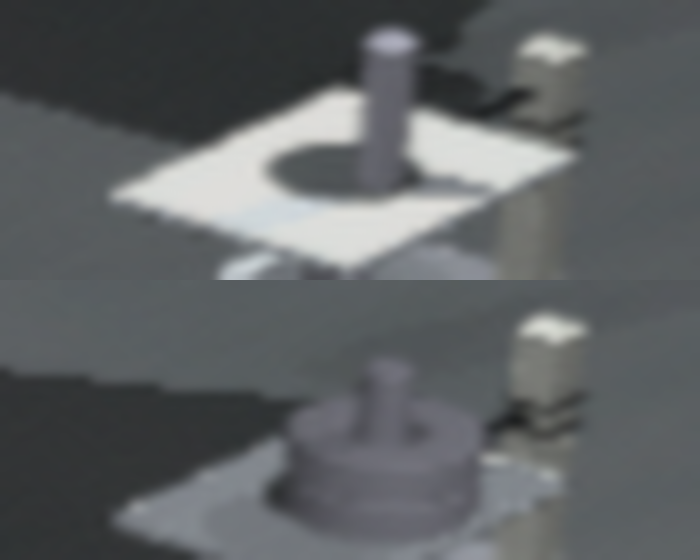

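```bash
python3 - <<'E'
from h import *
S=grab_frame("scene"); cv2.imwrite("pics/fin.png",S["pixels"][:,:,::-1]); s=monitor.get_state(); print(s["t"],abs(s["qd"]).max(),s["force"])
E
```

```text
19.95 0.008613275053821761 [-0.52073574 -0.59962371 -0.09614429]
```

View pics/fin.png

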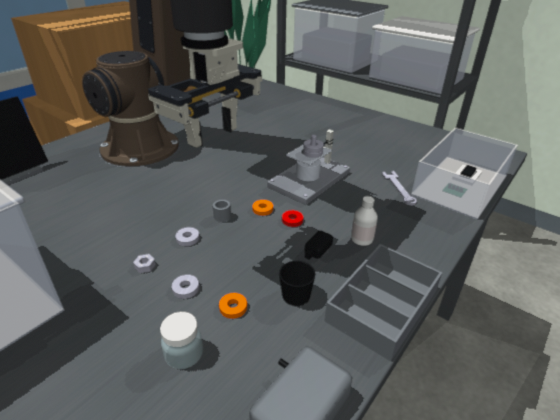

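The picture shows two rings stacked flat on the stem at about (312,145). The spare rings at (187,236) and (185,286) lie flat where they started, and the bystanders have not moved. The pointer sits between the lines and the arm is still.

```bash
python3 -c "
from station import job_done
print(job_done())"
```

```text
the job is handed in; nothing more can be done
None
```

I threaded two steel rings over the stem, set each one down gently, let go, and handed the job in at about 20 s of the 72 s allowed.

**Ring placing:** Both rings lie flat in the stack in the last picture. They went over the stem without pushing the pan down, so I did not have to feel for the stem. The wrist force stayed within a few newtons throughout.

**Pan reading:** I estimate the pan is sunk about 34 mm, against a band of 30.5 to 40 mm. I worked this out from the pictures, because no direct reading is available, so it is good to about 1.5 mm:
- The empty pan measured about 18 mm, after a 1.3 mm correction taken from the known height of the column.
- The stem and pan then dropped about 16 mm in the pictures.
- The pointer also looked between the two lines, though they are only about 3 pixels apart.
- A third ring would have put the pan at about 41 mm, out of the band, so I stopped at two.

**Everything else:** The two spare rings are flat on the bench where they began, and nothing else looks moved. The arm was at rest and clear of everything.

**Disagreement found:** The fingertips were about 31 mm higher than the tool pose and the stated 25 mm tip distance imply. My first try at closing on a ring met nothing, so I worked to the heights seen in the pictures instead. The column top also triangulated about 1.3 mm too high, within the stated calibration error.

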